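# Dispense a bed foot from the tipping hardware carousel

## Robot

A 7-joint arm with a two-finger parallel gripper is mounted at the origin on the work surface. World frame = base frame: x ahead of the robot, y to its left, z up, the work surface at z = 0. Lengths are in mm, angles in rad, forces in N, time in s.
With the tool pointing down it reaches from about 425 to 950 mm from the base axis. Payload 4.7 kg.
Tool frame: the origin (TCP) lies at the centre of the arm's flange, where the gripper is bolted on; the fingertips stand 182 mm ahead of it and the grasp point (between the pads) lies 164 mm ahead of it (arm.tips_ahead is the distance from the TCP to the fingertips, in mm); x points along the fingers, y is the direction in which the jaws open and shut, and the axes are right-handed (so a half turn about x gives the same grasp; the last joint's range is limited). The gripper opens to 87 mm and grips with 3 to 60 N. Pads are 19 mm wide; open, the fingers measure 117 mm over their backs; the gripper's body (75 mm by 190 mm) begins 51 mm behind the grasp point.
Start: joints at [-1.339, 0.469, -0.049, 1.532, 0.024, 1.141, -0.082], TCP at [174.012, 652.189, 404.773] pointing down, gripper open.
Joint ranges: [-2.59, 2.59], [-0.33, 1.99], [-1.39, 1.29], [0.1, 2.45], [-1.04, 4.18], [0.21, 1.99], [-2.66, 2.66]. Speed limits (rad/s): [2.57, 2.57, 3.14, 3.14, 3.14, 3.14, 3.14].

## Interface

Orientations are given as a 3x3 rotation matrix whose columns are the frame's x, y, z axes.
In Python, from plant import arm gives the robot as it stands. The module is installed in compiled form; this text tells all that it offers.
- The arm moves only by the tool move_arm, never from a script. Its argument "moves" is a list of rows, each an object of numbers: "x", "y", "z": the shift along the tool's x, y, z in units of 50 mm (1.0 is 50 mm); "spin": the turn about the tool's x in units of 5 degrees (1.0 is 5 degrees). In form: [{"x": .., "y": .., "z": .., "spin": ..}, ...]. A call has exactly 5 rows; each row is the pose to reach, as a shift and turn from the pose commanded when the call began, along the tool's axes at that moment; what a row does not reach only later rows make up. A row lasts 1/10 s, in which the tool goes at most 50 mm and 8.59 degrees, less where a joint would pass 70% of its speed; a pose out of reach is approached as far as the arm can. A call with a gripper value outside its range is refused whole. "hand" is the opening, from -1 (shut) to 1 (fully open), set as the call begins (left out, the last holds). The fingers move at their own pace and stop on an object; "force" is the grip in N (left out, the last holds). Time passes only in rows, so rows that repeat a pose let the fingers close, or fill a call up. It gives the time, the measured TCP pose, the force and the opening at its end, in the units of the state.
- arm.state(): the state, without advancing time (a new reading comes with each control period).
- arm.grab_frame(name): name is "side" or "top" or "wrist"; returns a dict with "img" (480x640x3 uint8, red, green, blue), "vfov" (degrees; the focal length in pixels is half the picture's height over the tangent of half this angle, whatever the lens; pixels are square), "cx", "cy" (the principal point, pixels), "k1" (the pictures are not rectified: a ray, as slopes to the right and down, at radius r is drawn at 1 + k1 r^2 times it, then the intrinsics apply), "T" (4x4, takes a point from camera to world coordinates); the wrist camera has in their place "T_tool_cam" (4x4, takes a point from camera to tool coordinates, whose origin is the TCP and whose axes are the tool frame's). Camera axes: x right, y up, looking along -z (the intrinsics and any distortion apply to the point x, -y, -z); pixel columns grow to the right and rows downward; lengths in mm; the calibration is good to about 2 mm. A picture is of the moment at which its call begins: read the wrist's pose just before it. There is no depth.
- arm.finish_job(): hands the job in, once; it reports no verdict.
The state is a dict: "t": time; "joints": joint angles; "dq": joint speeds; "tau": joint torques, N m; "tool_pos": TCP position; "ee_rot": TCP orientation; "contact_force": force on the tool from outside, world axes, zero at the start; "torque": the same for the moment, N m; "width": opening from 0.0 (shut) to 1.0 (fully open).
Only numpy, scipy, OpenCV 4.12 (cv2) and the standard library are available. Lean on these libraries where they do the work, as an engineer would, in place of code of your own. Each camera call takes 0.05 s, during which the arm holds its last target. There are 200 camera calls.

## Task

Turn the hardware carousel by its yellow bar until the compartment with the white furniture foot faces the orange spout, then tip the carousel by its red handle so that the foot slides down the spout into the blue tray, and set the carousel back level. Do not touch the four parts with the robot, let only the white foot out of the carousel, and leave the other things on the surface where they are.

Things in the scene. Friction and masses are not known exactly. Their poses are not given: they have to be found in the camera images.
- stand: Fixed grey base plate (360 x 220 x 14 mm) with two posts carrying the tipping carousel. Origin at surface level under the carousel's axis (when level). +y points to the orange spout, -y to the red handle; the tipping axis runs along x, 170 mm above the surface. Level: rim top of the round pan (radius 142 mm) at 212 mm, carousel floor at 182 mm above the surface.
- tip (a joint): Tipping angle of pan, carousel and spout about the stand's x axis at 170 mm height, rad. 0 = level on its stop; grows as the handle side rises and the spout sinks, to a stop at 0.80. Friction about 0.6 N m (3 to 5 N at the handle); stays where left. Parts slide from 0.4 to 0.65 rad on. At 0.80 the spout lip is 45 mm above the surface, over the tray's near end.
- carousel (a joint): Turn of the carousel in the pan, rad, counter-clockwise from above positive, -6.3 to 6.3, friction 0.2 N m, stays where left. Green disc, radius 130 mm, five 72-degree compartments split by white walls 34 mm high above its floor; at 0 and each multiple of 1.257 a compartment is centred on the spout. The pan's rim does not turn; its one opening, 54 degrees, is at the spout.
- bar_grip (a point): Grip point of the yellow bar on the carousel's axis: bar 70 mm long, 18 mm thick, 24 mm down and 16 mm up from this point. Turns with the carousel; at carousel angle 0 its length lies along the stand's x axis. 256 mm above the surface when level; the parts in the level carousel reach at most 222 mm.
- tip_handle (a point): Middle of the red round tip handle, a bar 16 mm thick, 130 mm long, parallel to the stand's x axis, held by steel arms at its ends. Level: 190 mm from the stand's axis on the side away from the spout, 232 mm above the surface (62 mm above the tipping axis); swings with the pan up to about 350 mm height.
- pan_center (a point): Centre of the carousel floor (182 mm above the surface when level), fixed in the tipping pan: it tips but does not turn with the carousel. Axes as the stand's when level: y towards the spout.
- spout_lip (a point): Middle of the outer edge of the orange spout's floor, 175 mm from the carousel's axis; the spout is 126 mm wide inside with walls 32 mm high.
- foot: White plastic furniture foot, round, 60 mm wide at the bottom, 38 mm at the top, 40 mm tall, 50 to 100 g, standing in a compartment about 86 mm from the carousel's axis. Origin: centre of its underside. Any of the four compartments away from the spout may hold it; the one at the spout starts empty.
- wood_knob: Turned beech knob, 60 mm wide, 38 mm tall, standing head down in a compartment. Origin: centre of its underside.
- clip: Blue spring clip, 60 x 22 x 26 mm, in a compartment. Origin: centre of its underside.
- castor_cup: Black rubber castor cup, 62 mm wide, 20 mm tall, in a compartment. Origin: centre of its underside.
- tray: Blue open tray, 260 (x) x 280 (y) mm, fixed below the spout; wall 25 mm high on the spout side (-y), 50 mm at the sides, 65 mm at the far end (+y), floor 4 mm thick. Origin: centre of its underside.
- mallet: Bystander: stainless steel mallet head (60 mm wide, 95 mm long) on a 250 mm beech shaft, lying. Origin under its middle.
- bolt_box: Bystander: cardboard box 110 x 70 x 45 mm. Origin: centre of its underside.
- bed_leg: Bystander: wooden bed leg 150 x 45 x 45 mm, lying. Origin: centre of its underside.
- wrench: Bystander: steel wrench, 170 mm long, lying at the right. Origin under its middle, on the surface.
- glue: Bystander: yellow bottle with red cap, 56 mm wide, 150 mm tall, standing. Origin: centre of its underside.
Things that resemble listed ones, but are neither listed nor needed, are in the scene too. Of the things like the foot, leave any that is green or purple; of the rest the smaller one is meant.

How it is judged:
By the outcome, as a careful person would: the job done as asked, in the order asked, and still so for the second after the job is handed in, with the robot touching nothing.
It also fails if it takes over 66 s, if anything falls off the work surface, if the arm or the gripper's body presses on something with over 40 N, if the wrist force passes 120 N, or if a joint passes its speed limit or range.

## Working session

There is one attempt and no reset: what is moved stays moved. The work goes in short steps, Python scripts to look and compute and a tool call to move; the robot and the scene stay as the last step left them, time stands still between calls to the robot, and variables do not carry over. Pictures are saved under pics/ and viewed, about 8 in all and at most 12, crops included, and the job is handed in when it is done.

Besides the shell and the picture viewer there is one more tool, called after "Request:" by a JSON object that holds its "api" and its "payload", one argument or row to a line. move_arm: Moves the arm, as the interface text tells. Its arguments: {"type":"object","properties":{"moves":{"type":"array"},"hand":{"type":"number"},"force":{"type":"number"}},"required":["moves"]}

```bash
mkdir -p pics; cat > h.py <<'E'
import numpy as np,cv2
from plant import arm
def grab(n,save=None):
    s=arm.state();f=arm.grab_frame(n)
    if 'T' in f: T=np.array(f['T'])
    else:
        W=np.eye(4);W[:3,:3]=np.array(s['ee_rot']);W[:3,3]=s['tool_pos'];T=W@np.array(f['T_tool_cam'])
    if save: cv2.imwrite('pics/'+save,f['img'][:,:,::-1])
    return dict(img=f['img'],T=T,f=240/np.tan(np.radians(f['vfov'])/2),cx=f['cx'],cy=f['cy'],k1=f['k1'])
def ray(c,u,v):
    d=np.array([(u-c['cx'])/c['f'],(v-c['cy'])/c['f']]);p=d.copy()
    for _ in range(30): p=d/(1+c['k1']*(p@p))
    r=c['T'][:3,:3]@np.array([p[0],-p[1],-1]);return c['T'][:3,3],r/np.linalg.norm(r)
def atz(c,u,v,z):
    o,r=ray(c,u,v);return o+r*(z-o[2])/r[2]
def proj(c,P):
    q=np.linalg.inv(c['T'])@np.append(P,1);p=np.array([q[0],-q[1]])/-q[2];p=p*(1+c['k1']*(p@p))
    return p*c['f']+[c['cx'],c['cy']]
def tri(obs):
    A=0;b=0
    for c,u,v in obs:
        o,r=ray(c,u,v);M=np.eye(3)-np.outer(r,r);A=A+M;b=b+M@o
    P=np.linalg.solve(A,b);return P,[np.round(proj(c,P)-[u,v],1) for c,u,v in obs]
E
python3 - <<'E'
from h import *
import pickle
a=grab('top','top1.png');b=grab('side','side1.png')
pickle.dump((a,b),open('c1.pkl','wb'))
for c in(a,b):print(c['T'].round(2),c['f'],c['cx'],c['cy'],c['k1'])
s=arm.state();print(s)
E
```

```text
[[ 2.0000e-02  9.9000e-01 -1.6000e-01  3.7115e+02]
 [-1.0000e+00  2.0000e-02  1.0000e-02 -1.0130e+01]
 [ 1.0000e-02  1.6000e-01  9.9000e-01  1.4408e+03]
 [ 0.0000e+00  0.0000e+00  0.0000e+00  1.0000e+00]] 475.12080379231503 317.37026496846863 238.61476688780772 -0.05289161704893914
[[-8.50000e-01  2.80000e-01 -4.40000e-01 -1.59880e+02]
 [-5.20000e-01 -4.40000e-01  7.30000e-01  1.23752e+03]
 [ 1.00000e-02  8.50000e-01  5.20000e-01  1.07286e+03]
 [ 0.00000e+00  0.00000e+00  0.00000e+00  1.00000e+00]] 485.88885479981076 309.932912475604 241.21061884606272 0.03221507154387418
{'t': 0.1, 'joints': array([-1.33894411,  0.46936449, -0.04854367,  1.5335743 ,  0.02412395,
        1.14099123, -0.08231609]), 'dq': array([ 9.42359485e-05, -3.05251073e-03, -3.95847279e-04, -3.43004275e-03,
        1.14253436e-03,  2.79399381e-04, -4.03849226e-04]), 'tau': array([ 5.53965710e-04, -5.09166133e+01, -8.11711326e-02, -2.36833620e+01,
       -6.14770479e-02,  3.43776005e-02,  6.88618570e-05]), 'tool_pos': array([173.96906565, 651.97102472, 403.80151313]), 'ee_rot': array([[-3.48819889e-04,  2.57829166e-01,  9.66190457e-01],
       [-1.71640323e-03,  9.66188938e-01, -2.57829380e-01],
       [-9.99998466e-01, -1.74830844e-03,  1.05512895e-04]]), 'contact_force': array([ 0.84528188, -0.46764184, -0.11645583]), 'torque': array([ 0.05015411, -0.06533546,  0.02946385]), 'width': 0.9989813070808373}
```

View pics/top1.png

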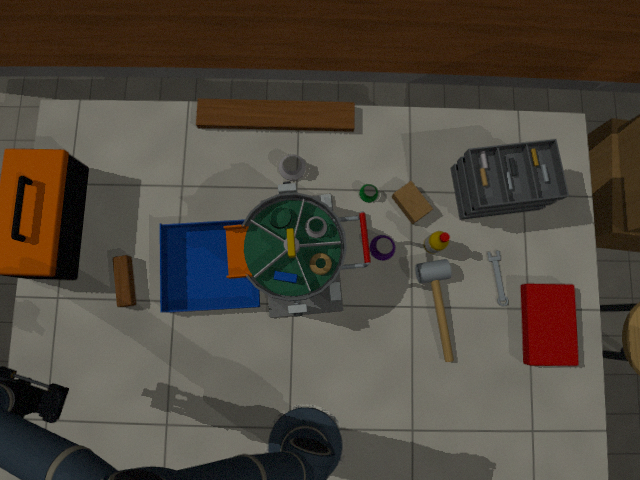

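View pics/side1.png

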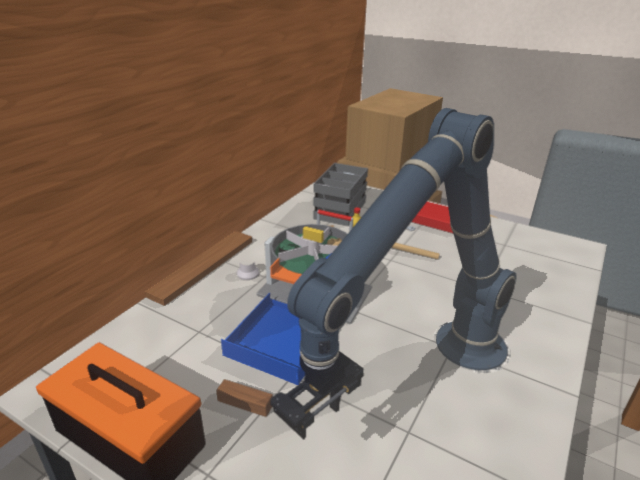

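The top view shows the carousel centred near (292,245), with the spout to the left and the red handle at (365,238). Things like the foot: white in the carousel (317,227), pale one on the surface (292,167), green (369,192) and purple (383,247). I'll enlarge a crop to confirm which one is meant.

```bash
python3 - <<'E'
from h import *
i=cv2.imread('pics/top1.png')[140:320,220:400];cv2.imwrite('pics/crop1.png',cv2.resize(i,None,fx=3.3,fy=3.3,interpolation=cv2.INTER_CUBIC)[:600])
E
```

```text
(no output)
```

View pics/crop1.png

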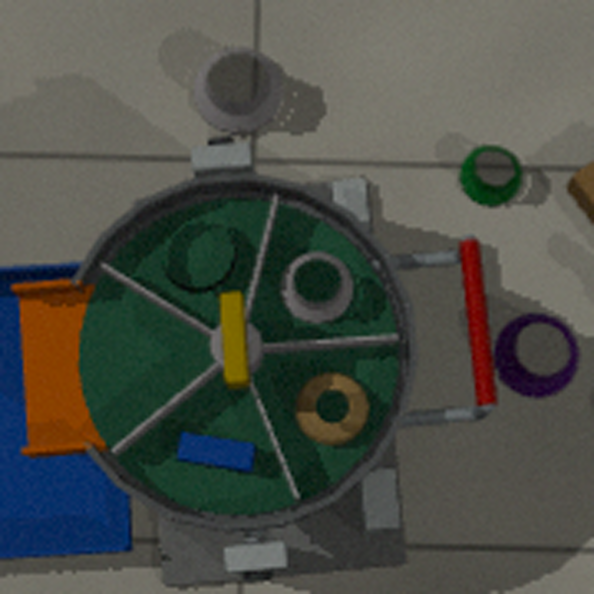

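The foot is the white ring at crop (318,287), which is full-frame (317,227). It stands in the compartment right-up of the axis and is smaller than the pale one on the surface at (292,167). Next I'll work out the geometry.

```bash
python3 - <<'E'
from h import *
import pickle
a,b=pickle.load(open('c1.pkl','rb'))
g=lambda u,v,z:atz(a,220+u/3.3,140+v/3.3,z).round(1)
print('barends',g(231,293,272),g(237,385,272))
print('handle ends',g(470,243,240),g(487,400,240))
print('foot top',g(320,280,222),'base',g(316,290,182))
print('rim L/R/T/B',g(78,345,212),g(412,345,212),g(240,178,212),g(240,522,212))
print('hub',g(236,345,216))
print('spout lip corners',g(22,287,195),g(27,453,195))
print('outer white',g(237,90,0), 'diam px', )
print('wall ends',g(275,196,216),g(397,338,216),g(297,497,216),g(115,450,216),g(103,266,216))
s=arm.state();print(s['tool_pos'])
E
```

```text
barends [585.1  49.8 272. ] [515.   43.2 272. ]
handle ends [ 635.2 -134.5  240. ] [ 511.7 -148.4  240. ]
foot top [606.3 -17.6 222. ] base [605.7 -14.8 182. ]
rim L/R/T/B [551.4 172.8 212. ] [557.5 -91.8 212. ] [690.5  48.6 212. ] [415.1  40.4 212. ]
hub [553.7  47.5 216. ]
spout lip corners [600.1 222.8 195. ] [466.2 211.9 195. ]
outer white [832.1  64.3   0. ] diam px
wall ends [675.2  19.9 216. ] [562.2 -79.6 216. ] [435.3  -3.5 216. ] [468.6 139.5 216. ] [614.8 155.3 216. ]
[173.96906565 651.97102472 403.80151313]
```

```bash
cat >> h.py <<'E'
def go(p,yaw):
    """units along tool axes to reach TCP p and tool-y heading yaw (deg)"""
    s=arm.state();R=np.array(s['ee_rot']);d=R.T@(np.array(p)-s['tool_pos'])/50
    h=np.degrees(np.arctan2(R[1,1],R[0,1]));sp=-((yaw-h+180)%360-180)/5
    print('t %.1f'%s['t'],'d',d.round(2),'spin',round(sp,2),'head',round(h,1),'pos',s['tool_pos'].round(1),'F',s['contact_force'].round(1),'q',s['joints'].round(2),'w',round(s['width'],3))
E
python3 -c "
from h import *
go([550,46.5,500],-84)"
```

```text
t 0.1 d [-1.91 -9.76 10.39] spin 31.81 head 75.1 pos [174.  652.  403.8] F [ 0.8 -0.5 -0.1] q [-1.34  0.47 -0.05  1.53  0.02  1.14 -0.08] w 0.999
```

Request:
{"api": "move_arm", "payload": {
  "moves": [
    {"x":-1,"y":0,"z":0,"spin":1.7},
    {"x":-1.9,"y":-0.3,"z":0.3,"spin":3.4},
    {"x":-1.9,"y":-1,"z":1,"spin":5.1},
    {"x":-1.9,"y":-1.7,"z":1.7,"spin":6.8},
    {"x":-1.9,"y":-2.4,"z":2.4,"spin":8.5}
  ]
}}

```text
t: 0.6
tool_pos: [259.6, 503.5, 499.6]
ee_rot: [[-0.0, 0.846, 0.533], [-0.0, 0.533, -0.846], [-1.0, -0.0, 0.0]]
contact_force: [0.4, 0.0, 0.4]
width: 1.0
```

```bash
python3 -c "
from h import *
go([550,46.5,500],-84)"
```

```text
t 0.6 d [-1.000e-02  4.000e-02  1.083e+01] spin 23.25 head 32.2 pos [259.6 503.5 499.6] F [0.4 0.  0.4] q [-1.28  0.22  0.14  1.67 -0.03  1.25 -0.58] w 1.0
```

Request:
{"api": "move_arm", "payload": {
  "moves": [
    {"x":0,"y":0,"z":0.9,"spin":1.7},
    {"x":0,"y":0,"z":1.8,"spin":3.4},
    {"x":0,"y":0,"z":2.7,"spin":5.1},
    {"x":0,"y":0,"z":3.6,"spin":6.8},
    {"x":0,"y":0,"z":4.5,"spin":8.5}
  ]
}}

```text
t: 1.1
tool_pos: [380.7, 313.8, 499.5]
ee_rot: [[-0.0, 0.984, -0.178], [0.0, -0.178, -0.984], [-1.0, -0.0, 0.0]]
contact_force: [1.2, 0.0, -0.1]
width: 1.0
```

```bash
python3 -c "
from h import *
go([550,46.5,500],-84)"
```

```text
t 1.1 d [-0.01  4.29  4.66] spin 14.74 head -10.3 pos [380.7 313.8 499.5] F [ 1.2  0.  -0.1] q [-1.09  0.09  0.35  1.84 -0.03  1.23 -0.92] w 1.0
```

Request:
{"api": "move_arm", "payload": {
  "moves": [
    {"x":0,"y":0.6,"z":0.7,"spin":1.7},
    {"x":0,"y":1.2,"z":1.4,"spin":3.4},
    {"x":0,"y":1.8,"z":2.1,"spin":5.1},
    {"x":0,"y":2.4,"z":2.8,"spin":6.8},
    {"x":0,"y":3.0,"z":3.5,"spin":8.5}
  ]
}}

```text
t: 1.6
tool_pos: [498.0, 115.6, 499.6]
ee_rot: [[-0.0, 0.605, -0.796], [0.001, -0.796, -0.605], [-1.0, -0.001, -0.0]]
contact_force: [0.9, 1.4, 0.7]
width: 0.997
```

```bash
python3 -c "
from h import *
go([550,46.5,500],-84)"
```

```text
t 1.6 d [-0.01  1.73  0.01] spin 6.24 head -52.8 pos [498.  115.6 499.6] F [0.9 1.4 0.7] q [-0.84  0.12  0.6   1.81 -0.07  1.23 -1.14] w 0.997
```

Request:
{"api": "move_arm", "payload": {
  "moves": [
    {"x":0,"y":0.5,"z":0,"spin":1.7},
    {"x":0,"y":1.0,"z":0,"spin":3.4},
    {"x":0,"y":1.5,"z":0,"spin":5.1},
    {"x":0,"y":1.7,"z":0,"spin":6.2},
    {"x":0,"y":1.7,"z":0,"spin":6.2}
  ]
}}

```text
t: 2.1
tool_pos: [549.8, 48.5, 499.3]
ee_rot: [[-0.001, 0.111, -0.994], [-0.001, -0.994, -0.111], [-1.0, 0.001, 0.001]]
contact_force: [-0.4, -0.5, -0.2]
width: 1.002
```

```bash
python3 -c "
from h import *
import pickle
go([550,46.5,500],-84)
w=grab('wrist','w1.png');b=grab('side');pickle.dump((w,b),open('c2.pkl','wb'))
cv2.imwrite('pics/sidec.png',cv2.resize(b['img'][190:310,230:390,::-1],None,fx=4.9,fy=4.9,interpolation=cv2.INTER_CUBIC))
print(w['T'].round(2))"
```

```text
t 2.1 d [-0.01  0.04  0.  ] spin 0.08 head -83.6 pos [549.8  48.5 499.3] F [-0.4 -0.5 -0.2] q [-0.76  0.22  0.72  1.73 -0.15  1.25 -1.46] w 1.002
[[ 1.1000e-01  9.6000e-01  2.7000e-01  6.2337e+02]
 [-9.9000e-01  1.1000e-01  3.0000e-02  5.6250e+01]
 [ 0.0000e+00 -2.7000e-01  9.6000e-01  4.7953e+02]
 [ 0.0000e+00  0.0000e+00  0.0000e+00  1.0000e+00]]
```

View pics/w1.png

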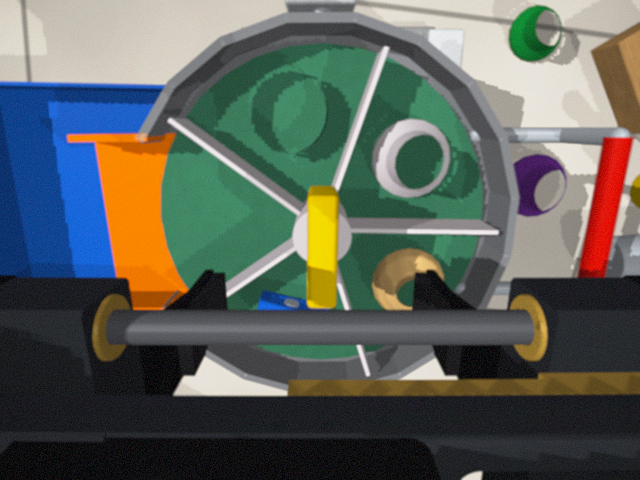

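View pics/sidec.png

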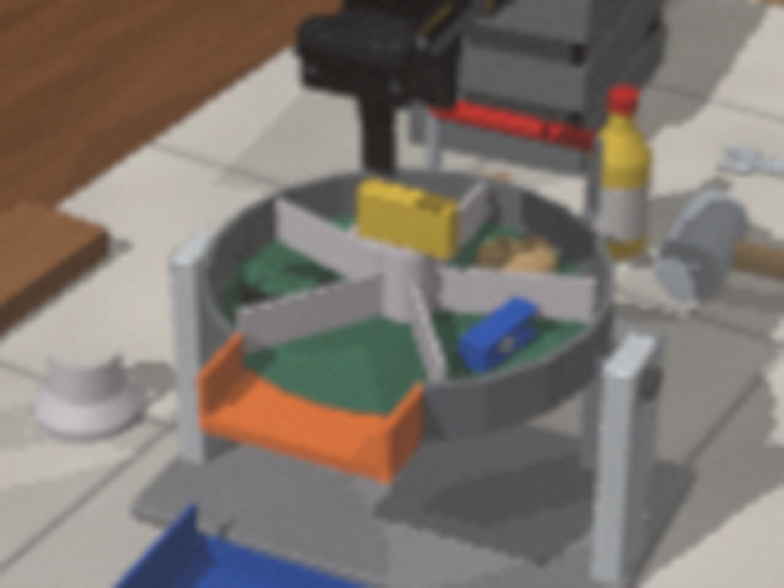

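```bash
python3 - <<'E'
from h import *
import pickle
a,_=pickle.load(open('c1.pkl','rb'));w,b=pickle.load(open('c2.pkl','rb'))
T=lambda u,v:(a,220+u/3.3,140+v/3.3)
S=lambda u,v:(b,230+u/4.9,190+v/4.9)
def t(n,o):
    P,e=tri(o);print(n,P.round(1),[list(x) for x in e])
t('bar+x',[T(231,293),S(369,184),(w,323,187)])
t('bar-x',[T(237,385),S(448,208)])
t('h+x',[T(470,243),S(437,110),(w,617,138)])
t('h-x',[T(487,400),S(592,138)])
print('bar along wrist z272',atz(w,323,187,272),atz(w,321.5,300,255),atz(w,322,250,272))
print('handle wrist z240',atz(w,617,140,240),atz(w,592,275,240))
print('walls',[atz(w,*p,216).round(1) for p in[(387,48),(497,232),(170,120),(366,373)]])
E
```

```text
bar+x [586.4  48.7 266.1] [[np.float64(0.6), np.float64(-0.1)], [np.float64(-1.5), np.float64(0.2)], [np.float64(1.8), np.float64(7.9)]]
bar-x [517.9  44.5 266.9] [[np.float64(-0.4), np.float64(-0.9)], [np.float64(0.8), np.float64(0.1)]]
h+x [ 637.6 -137.2  226.5] [[np.float64(0.5), np.float64(0.2)], [np.float64(-0.4), np.float64(-0.3)], [np.float64(-2.9), np.float64(1.1)]]
h-x [ 512.  -149.5  232.3] [[np.float64(0.1), np.float64(0.2)], [np.float64(-0.2), np.float64(-0.0)]]
bar along wrist z272 [591.6770249   50.37288037 272.        ] [515.74772701  42.49252372 255.        ] [555.30838954  46.79888757 272.        ]
handle wrist z240 [ 636.47301419 -128.87374574  240.        ] [ 547.24076717 -140.64049034  240.        ]
walls [array([676.3,  18.3, 216. ]), array([564.6, -80.5, 216. ]), array([616.6, 155.7, 216. ]), array([436.7,  -3. , 216. ])]
```

The bar (top z about 267, text 272) and the handle (z about 230, text 232) both agree with the given heights. The axis is near (551,46.5) and the bar heads 5.5°. I'll lower onto the bar and grip it.

Request:
{"api": "move_arm", "payload": {
  "moves": [
    {"x":0.4,"y":0.03,"z":-0.03,"spin":0.18},
    {"x":0.8,"y":0.03,"z":-0.03,"spin":0.18},
    {"x":1.2,"y":0.03,"z":-0.03,"spin":0.18},
    {"x":1.54,"y":0.03,"z":-0.03,"spin":0.18},
    {"x":1.54,"y":0.03,"z":-0.03,"spin":0.18}
  ]
}}

```text
t: 2.7
tool_pos: [549.8, 50.1, 420.5]
ee_rot: [[-0.005, 0.102, -0.995], [-0.0, -0.995, -0.102], [-1.0, -0.0, 0.005]]
contact_force: [0.5, 0.3, -0.1]
width: 0.999
```

Request:
{"api": "move_arm", "payload": {
  "moves": [
    {"x":0},
    {"x":0},
    {"x":0},
    {"x":0},
    {"x":0}
  ],
  "hand": -1,
  "force": 20
}}

```text
invalid input at $.moves[0]: expected keys x, y, z, spin
```

```bash
python3 -c "
from h import *
go([551.5,46.5,422],60.5)"
```

```text
t 2.7 d [-0.03  0.08 -0.03] spin -28.93 head -84.1 pos [549.8  50.1 420.5] F [ 0.5  0.3 -0.1] q [-0.73  0.29  0.7   1.84 -0.21  1.09 -1.42] w 0.999
```

Request:
{"api": "move_arm", "payload": {
  "moves": [
    {"x":0,"y":0.04,"z":-0.02,"spin":0.06},
    {"x":0,"y":0.04,"z":-0.02,"spin":0.06},
    {"x":0,"y":0.04,"z":-0.02,"spin":0.06},
    {"x":0,"y":0.04,"z":-0.02,"spin":0.06},
    {"x":0,"y":0.04,"z":-0.02,"spin":0.06}
  ],
  "hand": -1,
  "force": 20
}}

```text
t: 3.2
tool_pos: [552.3, 46.8, 423.1]
ee_rot: [[0.001, 0.094, -0.996], [0.0, -0.996, -0.094], [-1.0, -0.0, -0.001]]
contact_force: [0.6, -0.4, -0.4]
width: 0.631
```

```bash
python3 -c "
from h import *
go([551.5,46.5,422],60.5);print(arm.state()['torque'])"
```

```text
t 3.2 d [0.02 0.   0.02] spin -29.03 head -84.6 pos [552.3  46.8 423.1] F [ 0.6 -0.4 -0.4] q [-0.72  0.29  0.7   1.83 -0.21  1.09 -1.42] w 0.631
[-0.03951953  0.15075704  0.00473312]
```

Still closing, so I'll wait.

Request:
{"api": "move_arm", "payload": {
  "moves": [
    {"x":0,"y":0,"z":0,"spin":0},
    {"x":0,"y":0,"z":0,"spin":0},
    {"x":0,"y":0,"z":0,"spin":0},
    {"x":0,"y":0,"z":0,"spin":0},
    {"x":0,"y":0,"z":0,"spin":0}
  ]
}}

```text
t: 3.7
tool_pos: [552.3, 46.6, 422.7]
ee_rot: [[-0.0, 0.093, -0.996], [-0.0, -0.996, -0.093], [-1.0, 0.0, 0.0]]
contact_force: [0.6, -1.0, 1.1]
width: 0.209
```

Request:
{"api": "move_arm", "payload": {
  "moves": [
    {"x":0,"y":0,"z":0,"spin":0},
    {"x":0,"y":0,"z":0,"spin":0},
    {"x":0,"y":0,"z":0,"spin":0},
    {"x":0,"y":0,"z":0,"spin":0},
    {"x":0,"y":0,"z":0,"spin":0}
  ]
}}

```text
t: 4.2
tool_pos: [552.3, 46.6, 422.7]
ee_rot: [[0.0, 0.093, -0.996], [-0.0, -0.996, -0.093], [-1.0, 0.0, -0.0]]
contact_force: [0.4, -1.3, -0.4]
width: 0.204
```

```bash
python3 -c "
from h import *
go([551.5,46.5,422],60.5);print(arm.state()['torque'])"
```

```text
t 4.2 d [0.01 0.   0.02] spin -29.03 head -84.6 pos [552.3  46.6 422.7] F [ 0.4 -1.3 -0.4] q [-0.72  0.3   0.71  1.83 -0.21  1.09 -1.42] w 0.204
[-0.34729394  0.13049204  0.09821947]
```

Request:
{"api": "move_arm", "payload": {
  "moves": [
    {"x":0,"y":0,"z":0,"spin":-0.6},
    {"x":0,"y":0,"z":0,"spin":-1.8},
    {"x":0,"y":0,"z":0,"spin":-3},
    {"x":0,"y":0,"z":0,"spin":-4.2},
    {"x":0,"y":0,"z":0,"spin":-5.4}
  ]
}}

```text
t: 4.7
tool_pos: [552.3, 46.5, 422.7]
ee_rot: [[0.0, 0.538, -0.843], [0.0, -0.843, -0.538], [-1.0, 0.0, -0.0]]
contact_force: [0.2, -0.4, -0.5]
width: 0.204
```

```bash
python3 -c "
from h import *
go([551.5,46.5,422],60.5);print(arm.state()['torque'])"
```

```text
t 4.7 d [ 0.01 -0.01  0.01] spin -23.6 head -57.5 pos [552.3  46.5 422.7] F [ 0.2 -0.4 -0.5] q [-0.65  0.28  0.61  1.83 -0.18  1.09 -0.98] w 0.204
[-0.38721178  0.01032971 -0.17856288]
```

Force is tiny, so I'll continue.

Request:
{"api": "move_arm", "payload": {
  "moves": [
    {"x":0,"y":0,"z":0,"spin":-1.2},
    {"x":0,"y":0,"z":0,"spin":-2.4},
    {"x":0,"y":0,"z":0,"spin":-3.6},
    {"x":0,"y":0,"z":0,"spin":-4.8},
    {"x":0,"y":0,"z":0,"spin":-6}
  ]
}}

```text
t: 5.2
tool_pos: [552.4, 46.5, 422.7]
ee_rot: [[0.0, 0.887, -0.461], [0.0, -0.461, -0.887], [-1.0, 0.0, -0.0]]
contact_force: [0.2, -1.1, -0.6]
width: 0.205
```

Request:
{"api": "move_arm", "payload": {
  "moves": [
    {"x":0,"y":0,"z":0,"spin":-1.2},
    {"x":0,"y":0,"z":0,"spin":-2.4},
    {"x":0,"y":0,"z":0,"spin":-3.6},
    {"x":0,"y":0,"z":0,"spin":-4.8},
    {"x":0,"y":0,"z":0,"spin":-6}
  ]
}}

```text
t: 5.7
tool_pos: [552.4, 46.5, 422.7]
ee_rot: [[0.0, 0.999, 0.044], [0.0, 0.044, -0.999], [-1.0, 0.0, -0.0]]
contact_force: [0.7, -1.4, -0.2]
width: 0.21
```

Request:
{"api": "move_arm", "payload": {
  "moves": [
    {"x":0,"y":0,"z":0,"spin":-1.2},
    {"x":0,"y":0,"z":0,"spin":-2.4},
    {"x":0,"y":0,"z":0,"spin":-3.6},
    {"x":0,"y":0,"z":0,"spin":-4.8},
    {"x":0,"y":0,"z":0,"spin":-6}
  ]
}}

```text
t: 6.2
tool_pos: [552.4, 46.5, 422.7]
ee_rot: [[0.0, 0.843, 0.538], [0.0, 0.538, -0.843], [-1.0, 0.0, 0.0]]
contact_force: [1.7, -1.8, -1.6]
width: 0.208
```

```bash
python3 -c "
from h import *
go([551.5,46.5,422],60);print(arm.state()['torque'])"
```

```text
t 6.2 d [ 0.01 -0.02 -0.01] spin -5.5 head 32.5 pos [552.4  46.5 422.7] F [ 1.7 -1.8 -1.6] q [-0.43  0.26  0.33  1.82 -0.09  1.08  0.5 ] w 0.208
[-0.36885299 -0.10047686 -0.16163913]
```

Request:
{"api": "move_arm", "payload": {
  "moves": [
    {"x":0,"y":0,"z":0,"spin":-1.2},
    {"x":0,"y":0,"z":0,"spin":-2.4},
    {"x":0,"y":0,"z":0,"spin":-3.6},
    {"x":0,"y":0,"z":0,"spin":-4.8},
    {"x":0,"y":0,"z":0,"spin":-5.45}
  ]
}}

```text
t: 6.7
tool_pos: [552.4, 46.6, 422.7]
ee_rot: [[0.0, 0.504, 0.863], [0.0, 0.863, -0.504], [-1.0, 0.0, 0.0]]
contact_force: [0.6, -0.6, -0.4]
width: 0.204
```

Request:
{"api": "move_arm", "payload": {
  "moves": [
    {"x":0,"y":0,"z":0,"spin":0},
    {"x":0,"y":0,"z":0,"spin":0},
    {"x":0,"y":0,"z":0,"spin":0},
    {"x":0,"y":0,"z":0,"spin":0},
    {"x":0,"y":0,"z":0,"spin":0}
  ],
  "hand": 0
}}

```text
t: 7.2
tool_pos: [552.3, 46.9, 422.8]
ee_rot: [[0.0, 0.506, 0.863], [0.0, 0.863, -0.506], [-1.0, 0.0, -0.0]]
contact_force: [0.9, -0.1, 0.1]
width: 0.485
```

```bash
python3 -c "
from h import *
go([551.5,46.5,422],60);print(arm.state()['torque'])"
```

```text
t 7.2 d [ 0.02 -0.02 -0.01] spin -0.08 head 59.6 pos [552.3  46.9 422.8] F [ 0.9 -0.1  0.1] q [-0.37  0.26  0.25  1.81 -0.07  1.08  0.95] w 0.485
[-0.0655074   0.02410907  0.01599796]
```

Request:
{"api": "move_arm", "payload": {
  "moves": [
    {"x":-0.5,"y":0,"z":0,"spin":0},
    {"x":-1.2,"y":0,"z":0,"spin":0},
    {"x":-1.9,"y":0,"z":0,"spin":-1.5},
    {"x":-1.9,"y":-0.8,"z":0.5,"spin":-3},
    {"x":-1.9,"y":-1.4,"z":1.0,"spin":-4.5}
  ],
  "hand": 0
}}

```text
t: 7.7
tool_pos: [559.8, -39.7, 519.4]
ee_rot: [[0.003, 0.13, 0.992], [-0.0, 0.992, -0.13], [-1.0, 0.0, 0.003]]
contact_force: [0.2, -1.2, 0.4]
width: 0.501
```

```bash
python3 -c "
from h import *
go([573,-143,510],95.7)"
```

```text
t 7.7 d [ 0.19 -2.01  0.53] spin -2.63 head 82.5 pos [559.8 -39.7 519.4] F [ 0.2 -1.2  0.4] q [-0.23  0.2   0.27  1.66 -0.06  1.29  1.49] w 0.501
```

Request:
{"api": "move_arm", "payload": {
  "moves": [
    {"x":0,"y":-0.6,"z":0.15,"spin":-1},
    {"x":0,"y":-1.2,"z":0.3,"spin":-2},
    {"x":0,"y":-1.7,"z":0.43,"spin":-2.6},
    {"x":0,"y":-2.0,"z":0.5,"spin":-2.6},
    {"x":0,"y":-2.0,"z":0.5,"spin":-2.6}
  ]
}}

```text
t: 8.2
tool_pos: [570.8, -143.6, 517.6]
ee_rot: [[-0.0, -0.084, 0.996], [-0.001, 0.996, 0.084], [-1.0, -0.001, -0.0]]
contact_force: [-0.0, 0.4, -0.3]
width: 0.499
```

```bash
python3 -c "
from h import *
import pickle
go([573,-143,510],95.7)
w=grab('wrist');t=grab('top');pickle.dump((w,t),open('c3.pkl','wb'))
A=cv2.resize(t['img'][150:310,215:395],None,fx=2.2,fy=2.2,interpolation=cv2.INTER_CUBIC)
B=cv2.resize(w['img'],(396,297));print(A.shape)
cv2.imwrite('pics/c3.png',np.vstack([B,A[:303]])[:,:,::-1] )
"
```

```text
t 8.2 d [0.15 0.01 0.05] spin -0.18 head 94.8 pos [ 570.8 -143.6  517.6] F [-0.   0.4 -0.3] q [-0.07  0.25  0.31  1.6  -0.08  1.3   1.9 ] w 0.499
(352, 396, 3)
```

View pics/c3.png

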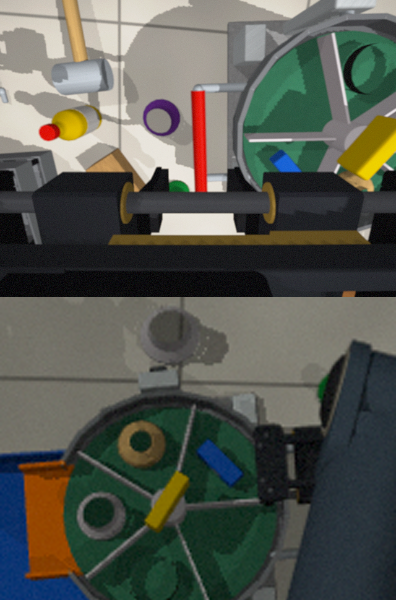

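```bash
python3 -c "
from h import *
import pickle
w,t=pickle.load(open('c3.pkl','rb'))
k=640/396
for p in[(198,92),(200.5,150),(202,188)]: print(atz(w,p[0]*k,p[1]*k,240).round(1))
g=lambda u,v,z:atz(t,215+u/2.2,150+(v-297)/2.2,z).round(1)
P=[g(77,453,216),g(88,577,216),g(193,407,216)]
print(P,[np.degrees(np.arctan2(p[1]-46.5,p[0]-551.5)).round(1) for p in P],'foot',g(100,513,200),'spout',g(22,467,195),g(28,577,195))
"
```

```text
[ 511.2 -149.   240. ]
[ 576.  -140.7  240. ]
[ 623.6 -134.7  240. ]
[array([613.9, 158.4, 216. ]), array([466.2, 139. , 216. ]), array([673.6,  21.5, 216. ])] [np.float64(60.9), np.float64(132.7), np.float64(-11.6)] foot [544.5 129.8 200. ] spout [599.2 227.2 195. ] [466.2 213.1 195. ]
```

Request:
{"api": "move_arm", "payload": {
  "moves": [
    {"x":0.6,"y":0.04,"z":0.04,"spin":-0.3},
    {"x":1.2,"y":0.04,"z":0.04,"spin":-0.3},
    {"x":1.8,"y":0.04,"z":0.04,"spin":-0.3},
    {"x":2.2,"y":0.04,"z":0.04,"spin":-0.3},
    {"x":2.4,"y":0.04,"z":0.04,"spin":-0.3}
  ]
}}

```text
t: 8.8
tool_pos: [572.7, -136.7, 395.6]
ee_rot: [[-0.003, -0.118, 0.993], [0.002, 0.993, 0.118], [-1.0, 0.002, -0.003]]
contact_force: [0.5, 0.7, 0.5]
width: 0.5
```

Request:
{"api": "move_arm", "payload": {
  "moves": [
    {"x":0,"y":0,"z":0,"spin":0},
    {"x":0,"y":0,"z":0,"spin":0},
    {"x":0,"y":0,"z":0,"spin":0},
    {"x":0,"y":0,"z":0,"spin":0},
    {"x":0,"y":0,"z":0,"spin":0}
  ],
  "hand": -1,
  "force": 25
}}

```text
t: 9.3
tool_pos: [573.2, -141.4, 399.1]
ee_rot: [[0.004, -0.114, 0.994], [-0.004, 0.994, 0.114], [-1.0, -0.005, 0.004]]
contact_force: [1.2, -4.8, 0.2]
width: 0.175
```

Request:
{"api": "move_arm", "payload": {
  "moves": [
    {"x":0,"y":0,"z":0,"spin":0},
    {"x":0,"y":0,"z":0,"spin":0},
    {"x":0,"y":0,"z":0,"spin":0},
    {"x":0,"y":0,"z":0,"spin":0},
    {"x":0,"y":0,"z":0,"spin":0}
  ]
}}

```text
t: 9.8
tool_pos: [573.3, -141.4, 399.1]
ee_rot: [[0.004, -0.113, 0.994], [-0.004, 0.994, 0.113], [-1.0, -0.004, 0.004]]
contact_force: [0.9, -5.7, 1.2]
width: 0.175
```

```bash
python3 -c "
from h import *
go([573,-141.5,396],96.2)"
```

```text
t 9.8 d [ 0.06 -0.   -0.01] spin 0.06 head 96.5 pos [ 573.3 -141.4  399.1] F [ 0.9 -5.7  1.2] q [-0.05  0.34  0.29  1.76 -0.11  1.05  1.96] w 0.175
```

Request:
{"api": "move_arm", "payload": {
  "moves": [
    {"x":-0.19,"y":0.07,"z":0,"spin":0},
    {"x":-0.37,"y":0.14,"z":0,"spin":0},
    {"x":-0.55,"y":0.23,"z":0,"spin":0},
    {"x":-0.73,"y":0.32,"z":0,"spin":0},
    {"x":-0.9,"y":0.42,"z":0,"spin":0}
  ]
}}

```text
t: 10.3
tool_pos: [570.8, -121.0, 444.3]
ee_rot: [[0.005, -0.113, 0.994], [-0.005, 0.994, 0.113], [-1.0, -0.006, 0.004]]
contact_force: [2.9, -5.9, -1.6]
width: 0.174
```

```bash
python3 -c "
from h import *
go([573,-141.5,396],96.2)
s=arm.state();e=s['tool_pos']-[551.5,46.5,334];print(np.hypot(np.hypot(*e[:2]),e[2]), s['torque'])"
```

```text
t 10.3 d [ 0.97 -0.41 -0.01] spin 0.05 head 96.5 pos [ 570.8 -121.   444.3] F [ 2.9 -5.9 -1.6] q [-0.09  0.29  0.29  1.72 -0.08  1.14  1.9 ] w 0.174
201.4834520328157 [-1.56261003 -0.59279119 -0.0394365 ]
```

Request:
{"api": "move_arm", "payload": {
  "moves": [
    {"x":-0.17,"y":0.11,"z":0,"spin":0},
    {"x":-0.33,"y":0.23,"z":0,"spin":0},
    {"x":-0.48,"y":0.36,"z":0,"spin":0},
    {"x":-0.63,"y":0.5,"z":0,"spin":0},
    {"x":-0.77,"y":0.64,"z":0,"spin":0}
  ]
}}

```text
t: 10.8
tool_pos: [567.1, -90.4, 483.8]
ee_rot: [[0.006, -0.111, 0.994], [-0.007, 0.994, 0.111], [-1.0, -0.008, 0.005]]
contact_force: [2.1, -8.6, 3.1]
width: 0.173
```

Request:
{"api": "move_arm", "payload": {
  "moves": [
    {"x":-0.13,"y":0.15,"z":0,"spin":0},
    {"x":-0.26,"y":0.3,"z":0,"spin":0},
    {"x":-0.38,"y":0.47,"z":0,"spin":0},
    {"x":-0.49,"y":0.63,"z":0,"spin":0},
    {"x":-0.59,"y":0.81,"z":0,"spin":0}
  ]
}}

```text
t: 11.3
tool_pos: [562.4, -51.1, 514.7]
ee_rot: [[0.008, -0.11, 0.994], [-0.008, 0.994, 0.11], [-1.0, -0.009, 0.007]]
contact_force: [0.6, -8.6, 9.9]
width: 0.178
```

```bash
python3 -c "
from h import *
go([573,-141.5,396],96.2)
s=arm.state();e=s['tool_pos']-[551.5,46.5,334];print(np.hypot(np.hypot(*e[:2]),e[2]), np.arctan2(e[2],np.hypot(*e[:2]))-.316)
t=grab('top','top4.png');b=grab('side')
A=cv2.resize(t['img'][170:320,150:350],(400,300));B=cv2.resize(b['img'][190:390,200:467],(400,300))
cv2.imwrite('pics/c4.png',np.vstack([A,B])[:,:,::-1])"
```

```text
t 11.3 d [ 2.39 -1.8  -0.  ] spin 0.02 head 96.3 pos [562.4 -51.1 514.7] F [ 0.6 -8.6  9.9] q [-0.2   0.21  0.26  1.66 -0.05  1.27  1.75] w 0.178
205.69445767491302 0.7569367850509263
```

View pics/c4.png

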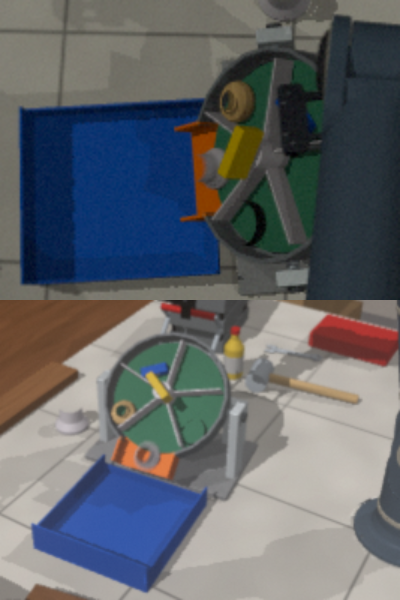

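The foot is on the spout and sliding, and the other parts rest against the rim. I'll go to just short of the stop and hold.

Request:
{"api": "move_arm", "payload": {
  "moves": [
    {"x":-0.03,"y":0.06,"z":0,"spin":0},
    {"x":-0.05,"y":0.13,"z":0,"spin":0},
    {"x":-0.05,"y":0.13,"z":0,"spin":0},
    {"x":-0.05,"y":0.13,"z":0,"spin":0},
    {"x":-0.05,"y":0.13,"z":0,"spin":0}
  ]
}}

```text
t: 11.9
tool_pos: [561.5, -44.6, 518.0]
ee_rot: [[0.009, -0.111, 0.994], [-0.007, 0.994, 0.111], [-1.0, -0.008, 0.008]]
contact_force: [-2.0, -8.0, 13.4]
width: 0.173
```

```bash
python3 -c "
from h import *
go([573,-141.5,396],96.2)
s=arm.state();e=s['tool_pos']-[551.5,46.5,334];print(np.hypot(np.hypot(*e[:2]),e[2]), np.arctan2(e[2],np.hypot(*e[:2]))-.316)
t=grab('top','top5.png');b=grab('side')
A=cv2.resize(t['img'][170:320,150:350],(400,300));B=cv2.resize(b['img'][190:390,200:467],(400,300))
cv2.imwrite('pics/c5.png',np.vstack([A,B])[:,:,::-1])"
```

```text
t 11.9 d [ 2.46 -1.93 -0.01] spin 0.03 head 96.3 pos [561.5 -44.6 518. ] F [-2.  -8.  13.4] q [-0.21  0.2   0.25  1.66 -0.04  1.28  1.74] w 0.173
205.60004711059207 0.7928070328038956
```

View pics/c5.png

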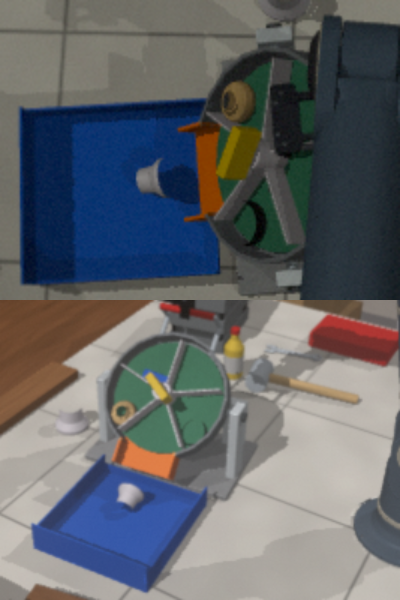

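The foot has landed in the tray, and only the foot left the carousel. I'll bring the carousel back along the same arc.

Request:
{"api": "move_arm", "payload": {
  "moves": [
    {"x":0.05,"y":-0.13,"z":0,"spin":0},
    {"x":0.15,"y":-0.31,"z":0,"spin":0},
    {"x":0.26,"y":-0.47,"z":0,"spin":0},
    {"x":0.38,"y":-0.64,"z":0,"spin":0},
    {"x":0.51,"y":-0.79,"z":0,"spin":0}
  ]
}}

```text
t: 12.5
tool_pos: [566.0, -81.7, 492.0]
ee_rot: [[0.007, -0.113, 0.994], [-0.002, 0.994, 0.113], [-1.0, -0.003, 0.007]]
contact_force: [-2.6, -4.6, 12.5]
width: 0.177
```

Request:
{"api": "move_arm", "payload": {
  "moves": [
    {"x":0.13,"y":-0.15,"z":0,"spin":0},
    {"x":0.27,"y":-0.29,"z":0,"spin":0},
    {"x":0.42,"y":-0.43,"z":0,"spin":0},
    {"x":0.57,"y":-0.56,"z":0,"spin":0},
    {"x":0.73,"y":-0.68,"z":0,"spin":0}
  ]
}}

```text
t: 13.0
tool_pos: [570.1, -114.7, 454.1]
ee_rot: [[0.005, -0.113, 0.994], [-0.002, 0.994, 0.113], [-1.0, -0.002, 0.005]]
contact_force: [-0.4, -2.9, 8.3]
width: 0.175
```

Request:
{"api": "move_arm", "payload": {
  "moves": [
    {"x":0.17,"y":-0.11,"z":0,"spin":0},
    {"x":0.34,"y":-0.21,"z":0,"spin":0},
    {"x":0.52,"y":-0.3,"z":0,"spin":0},
    {"x":0.7,"y":-0.39,"z":0,"spin":0},
    {"x":0.88,"y":-0.46,"z":0,"spin":0}
  ]
}}

```text
t: 13.5
tool_pos: [572.8, -137.7, 409.6]
ee_rot: [[0.005, -0.113, 0.994], [-0.002, 0.994, 0.113], [-1.0, -0.003, 0.005]]
contact_force: [-0.4, -2.8, 6.5]
width: 0.176
```

Request:
{"api": "move_arm", "payload": {
  "moves": [
    {"x":0.1,"y":-0.04,"z":0,"spin":0},
    {"x":0.19,"y":-0.07,"z":0,"spin":0},
    {"x":0.21,"y":-0.07,"z":0,"spin":0},
    {"x":0.22,"y":-0.07,"z":0,"spin":0},
    {"x":0.22,"y":-0.07,"z":0,"spin":0}
  ]
}}

```text
t: 14.0
tool_pos: [573.3, -141.3, 398.6]
ee_rot: [[0.005, -0.113, 0.994], [-0.003, 0.994, 0.113], [-1.0, -0.004, 0.004]]
contact_force: [1.0, -5.0, 5.0]
width: 0.177
```

```bash
python3 -c "
from h import *
go([573,-141.5,396],96.2)
s=arm.state();e=s['tool_pos']-[551.5,46.5,334];print(np.hypot(np.hypot(*e[:2]),e[2]), np.arctan2(e[2],np.hypot(*e[:2]))-.316)"
```

```text
t 14.0 d [ 0.05 -0.   -0.01] spin 0.06 head 96.5 pos [ 573.3 -141.3  398.6] F [ 1. -5.  5.] q [-0.06  0.34  0.29  1.76 -0.11  1.05  1.96] w 0.177
199.82562435302822 0.013016782888984224
```

Request:
{"api": "move_arm", "payload": {
  "moves": [
    {"x":0.03,"y":0,"z":0,"spin":0},
    {"x":0.06,"y":0,"z":0,"spin":0},
    {"x":0.08,"y":0,"z":0,"spin":0},
    {"x":0.08,"y":0,"z":0,"spin":0},
    {"x":0.08,"y":0,"z":0,"spin":0}
  ]
}}

```text
t: 14.5
tool_pos: [573.2, -141.7, 397.3]
ee_rot: [[0.006, -0.113, 0.994], [-0.003, 0.994, 0.113], [-1.0, -0.004, 0.006]]
contact_force: [-4.8, -3.3, 18.2]
width: 0.172
```

Force rose to 18 N, so it is on the stop. I'll release and lift clear.

Request:
{"api": "move_arm", "payload": {
  "moves": [
    {"x":-0.03,"y":0,"z":0,"spin":0},
    {"x":-0.03,"y":0,"z":0,"spin":0},
    {"x":-0.03,"y":0,"z":0,"spin":0},
    {"x":-0.03,"y":0,"z":0,"spin":0},
    {"x":-0.03,"y":0,"z":0,"spin":0}
  ],
  "hand": 0
}}

```text
t: 15.0
tool_pos: [572.8, -138.9, 393.2]
ee_rot: [[-0.001, -0.116, 0.993], [0.0, 0.993, 0.116], [-1.0, 0.0, -0.001]]
contact_force: [0.2, 0.0, 0.1]
width: 0.479
```

Request:
{"api": "move_arm", "payload": {
  "moves": [
    {"x":-0.3,"y":0,"z":0,"spin":0},
    {"x":-0.8,"y":0,"z":0,"spin":0},
    {"x":-1.4,"y":0,"z":0,"spin":0},
    {"x":-2.1,"y":-0.3,"z":-0.3,"spin":0},
    {"x":-2.8,"y":-0.7,"z":-0.7,"spin":0}
  ]
}}

```text
t: 15.5
tool_pos: [542.5, -176.8, 534.2]
ee_rot: [[-0.001, -0.119, 0.993], [0.001, 0.993, 0.119], [-1.0, 0.001, -0.001]]
contact_force: [0.2, -0.6, 0.1]
width: 0.502
```

Request:
{"api": "move_arm", "payload": {
  "moves": [
    {"x":0,"y":-0.6,"z":-0.3,"spin":0},
    {"x":0,"y":-1.2,"z":-0.6,"spin":0},
    {"x":0,"y":-1.8,"z":-0.9,"spin":0},
    {"x":0,"y":-2.4,"z":-1.2,"spin":0},
    {"x":0,"y":-2.4,"z":-1.2,"spin":0}
  ]
}}

```text
t: 16.0
tool_pos: [493.4, -309.0, 533.7]
ee_rot: [[-0.002, -0.106, 0.994], [-0.003, 0.994, 0.106], [-1.0, -0.003, -0.002]]
contact_force: [-0.5, 0.9, 0.3]
width: 0.498
```

```bash
python3 -c "
from h import *
go([573,-141.5,396],96.2)
t=grab('top','top6.png');b=grab('side')
A=cv2.resize(t['img'][140:320,150:450],(500,300));B=cv2.resize(b['img'][190:370,190:490],(500,300))
cv2.imwrite('pics/c6.png',np.vstack([A,B])[:,:,::-1])"
```

```text
t 16.0 d [2.74 3.17 1.94] spin -0.02 head 96.1 pos [ 493.4 -309.   533.7] F [-0.5  0.9  0.3] q [ 0.16  0.24  0.41  1.6  -0.09  1.33  2.26] w 0.498
```

View pics/c6.png

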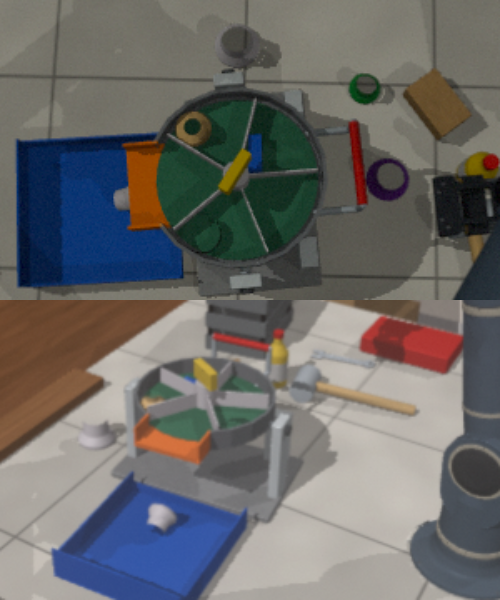

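The handle ends sit at the same pixels as at the start ((362,213) and (367,262)), so the carousel is level. The foot rests in the tray, its position unchanged since it landed.

```bash
python3 -c "
from plant import arm
print(arm.finish_job())"
```

```text
the job is handed in; nothing more can be done
None
```

The white foot is in the blue tray and the carousel is back level on its stop. I handed the job in at about 16 s of the 66 s allowed.

- **Turning:** I gripped the yellow bar and turned the carousel 144° counter-clockwise. From above, the compartment walls then lined up with the spout to within about 1°.
- **Tipping:** I tipped the carousel by the red handle to about 0.79 rad. The foot slid down the spout into the tray, and I lowered the carousel back along the same arc.
- **Last checks:**
  - **Level:** The handle ends are within about 1 pixel of where they started, and an 18 N push confirmed the stop.
  - **Foot:** It lies still in the tray.
  - **Other parts:** The knob, clip and castor cup are still in the carousel.
  - **Surface:** The things around the carousel look unmoved, but the wrench was only in the side view, and the bed leg was outside both crops.
  - **Arm:** It was clear of everything. The highest wrist force I read was about 20 N, in readings taken after each move.

The only disagreements were small ones. The heights I measured for the bar and handle were up to 6 mm off the text. The handle's arc radius also read about 5 mm large near full tip, because of small grip offsets.

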